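# Chock a freshly primed cylinder sleeve on the drying board and drop its stop pins

## Robot

A 6-joint arm with a two-finger parallel gripper is mounted at the origin on the work surface. World frame = base frame: x ahead of the robot, y to its left, z up, the work surface at z = 0. Lengths are in m, angles in rad, forces in N, time in s.
With the tool pointing down it reaches from about 0.275 to 0.85 m from the base axis. Payload 19 kg.
Tool frame: the origin (TCP) lies at the centre of the arm's flange, where the gripper is bolted on; the fingertips stand tips_ahead ahead of it and the grasp point (between the pads) lies 155 mm ahead of it (tips_ahead is the distance from the TCP to the fingertips, in m); z points along the fingers, x is the direction in which the jaws open and shut, and the axes are right-handed (so a half turn about z gives the same grasp; the last joint's range is limited). The gripper opens to 85 mm and grips with 20 to 120 N. Pads are 22 mm wide; open, the fingers measure 114 mm over their backs; the gripper's body (76 mm by 85 mm) begins 54 mm behind the grasp point. The pads swing forward as they close: fully open they stand 13 mm farther back than shut.
Start: joints at [-1.331, 0.15, 1.437, -0, 1.554, -0.134], TCP at [0.21, -0.535, 0.405] pointing down, gripper open.
Joint ranges: [-2.8, 2.8], [-0.68, 2.1], [0.12, 2.68], [-1.39, 4.53], [0.16, 2.79], [-2.81, 2.81]. Speed limits (rad/s): [1.89, 1.89, 2.22, 3.01, 3.01, 3.01].

## Interface

Orientations are given as a 3x3 rotation matrix whose columns are the frame's x, y, z axes.
In Python, from cell import * gives the robot as it stands. The module is installed in compiled form; this text tells all that it offers.
- The arm moves only by the tool arm_command, never from a script. Its argument "series" is a list that holds one entry, the list of rows, each a list of 5 numbers: the opening, from 0 (shut) to 1 (fully open), then the shift along the tool's x, y, z in mm, then the turn about the tool's z in degrees. A call has 1 to 20 rows; each row shifts and turns the commanded pose from where the row before left it, along the tool's axes as they then stand; what a row does not reach is not made up. A row lasts 1/8 s, in which the tool goes at most 62.5 mm and 10.7 degrees, less where a joint would pass 70% of its speed; a pose out of reach is approached as far as the arm can. A call is refused whole if a number of a shift passes 62.5 or a number of a turn 10.7, either way. A call with a gripper value outside its range is refused whole. The fingers move at their own pace and stop on an object; the grip force is fixed at half the most. Time passes only in rows, so rows that do not move let the fingers close. It gives the time, the measured TCP pose, the force and the opening at its end, in the units of the state.
- state(): the state, without advancing time (a new reading comes with each control period).
- grab_frame(name): name is "scene" or "top" or "wrist"; returns a dict with "img" (384x512x3 uint8, blue, green, red), "vertical_fov" (degrees; the focal length in pixels is half the picture's height over the tangent of half this angle, whatever the lens; pixels are square), "cx", "cy" (the principal point, pixels), "xyz" and "rotation" of the camera in the world. Camera axes: x right, y down, z forward; pixel columns grow to the right and rows downward; lengths in m; the calibration is good to about 2 mm. A picture is of the moment at which its call begins. There is no depth.
- job_done(): hands the job in, once; it reports no verdict.
The state is a dict: "time": time; "joints": joint angles; "joint_velocities": joint speeds; "joint_torque": joint torques, N m; "eef_pos": TCP position; "ee_rot": TCP orientation; "contact_force": force on the tool from outside, world axes, zero at the start; "ft_torque": the same for the moment, N m; "opening": opening from 0.0 (shut) to 1.0 (fully open).
Only numpy, scipy, OpenCV 4.12 (cv2) and the standard library are available. Lean on these libraries where they do the work, as an engineer would, in place of code of your own. Each camera call takes 0.05 s, during which the arm holds its last target.

## Task

Set the loose wedge chock on the sloping board below the freshly primed sleeve, nose uphill and between the two stop pins, and slide it up under the sleeve's low side until the sleeve has rolled off the pins and is jammed against the sprung pad at the back: push with about 16 N, not much more or less. Let go of the chock and then, not before, press the stop pins fully down, so that the chock alone keeps the sleeve jammed there. Do not touch the wet primer with the gripper, and leave the other things on the bench where they are.

Things in the scene. Friction and masses are not known exactly. Their poses are not given: they have to be found in the camera images.
- board: plain plywood drying board, fixed, 300 mm long (uphill) x 170 mm wide, top face climbing 5 degrees. Origin on the bench under its middle; x points uphill (level), z up. The top face is 45 mm above the origin at the middle, elsewhere 45 mm + 0.0875 x distance uphill.
- back_end (a point): middle of the board's upper end, on its top face. Just before it a fixed bar carries an upright rubber pad on springs, across the slope (110 mm wide, 14 to 46 mm above the board). It starts to give at 2 N, then 1 mm per 2.2 N, at most 12 mm. The bar is clamped elsewhere every time: the pad stands 5 to 22 mm uphill of the sleeve as found. Its place is not measured and must be felt.
- pins (a point): midpoint between the feet of the two steel stop pins, on the board's top face. The pins are 12 mm thick, 45 mm to either side of this point, and stand 20 mm proud of the board when up.
- sleeve: grey primed steel tube, 64 mm diameter, 120 mm long, about 0.95 kg, lying across the slope against the pins, its axis about 37 mm uphill of them. Origin at the middle of its axis; y is the tube's axis; x and z turn as it rolls. The primer is wet. Wedged too hard (over about 24 N of push) it climbs and the jam is lost.
- chock: loose wedge chock, folded bare metal, rubber on face and sole, black grip block, 50 mm wide, about 0.2 kg. x points to its low nose, z up. Origin on the underside: nose at x = +35 mm, heel at -30 mm; the face rises at 40 degrees from 4 mm at the nose to 26 mm high. On the board and touching the sleeve, its origin is 51 mm downslope of the sleeve's axis. Friction keeps it where it is left.
- chock_grip (a point): middle of the top of the chock's black grip block, 62 mm above the underside and 20 mm towards the heel from the chock's origin. The block is 24 mm long (chock x), 28 mm wide (chock y) and 37 mm high, above the 50 mm wide metal, whose top is 25 mm over the underside. Hold it low and hard (100 N): the push is borne 8 mm above the board, and a weak or high grip lets the chock pivot nose-up and climb.
- stop (a joint): travel of the two stop pins, moved together by one press pad: 0 standing up, 0.022 m fully down, just below the board's face. They slide straight down with about 6 N of friction and stay where they are left.
- press_pad (a point): middle of the top face of the black square press pad (36 x 36 mm) on a post beside the board, 117 mm from the board's midline, 85 mm above the bench when the pins are up; pressed straight down 22 mm it lowers the pins.
- pulley: grey primed pulley, 90 mm diameter, 50 mm high, a bystander; origin under its centre, z up
- cup: small white plastic cup, 52 mm diameter, 45 mm high, a bystander; origin under its centre
- spanner: steel spanner lying flat, a bystander; x along its length
- tape: roll of paper tape, 90 mm diameter, 25 mm high, a bystander; origin under its centre

How it is judged:
On the way, in this order (a step that is already met when the one before it is completed fails the run):
1. with the pins still up, the chock is on the board and jams the sleeve: they press on each other with more than 4 N (contact force between chock and sleeve above 4 N and value of joint stop below 0.004 m), for 0.2 s.
2. the pins are pressed fully down (value of joint stop above 0.019 m), for 0.1 s.
At the end, for the whole second after the job is handed in: The pins are down by more than 19 of 22 mm; the sleeve lies still across the board uphill of where the pins were, and the chock, on the board's midline within 25 mm and pointing uphill within 0.23 rad, still presses on it with more than 2 N (value of joint stop above 0.019 m and contact force between chock and sleeve above 2 N and x of sleeve in the frame of board above 0.036 m and x of chock in the frame of board above -0.03 m and y of chock in the frame of board between -0.025 and 0.025 m and angle between the x axis of chock and the x axis of board, either way round below 0.25 rad and angle between the y axis of sleeve and the y axis of board, either way round below 0.1 rad and linear speed of each of sleeve, chock below 0.01 m/s); the robot touches nothing.
It fails at once if the chock is driven against the sleeve with more than 20 N (contact force between chock and sleeve above 20 N).
It fails at once if the robot touches the wet primer (contact force between any of the fingers, the arm and sleeve above 0.5 N).
It fails at once if the sleeve gets away (distance of sleeve from where it was at the start of the episode above 0.05 m).
It fails at once if the pins are pushed down while nothing chocks the sleeve (value of joint stop above 0.008 m and contact force between chock and sleeve below 0.1 N).
It fails at once if a bystander is moved by more than 30 mm (distance of any of pulley, cup, spanner, tape from where it was at the start of the episode above 0.03 m).
It also fails if it takes over 61 s, if anything falls off the work surface, if the arm or the gripper's body presses on something with over 40 N, if the wrist force passes 120 N, or if a joint passes its speed limit or range.

## Working session

There is one attempt and no reset: what is moved stays moved. The work goes in short steps, Python scripts to look and compute and a tool call to move; the robot and the scene stay as the last step left them, time stands still between calls to the robot, and variables do not carry over. Pictures are saved under pics/ and viewed, and the job is handed in when it is done.

Besides the shell and the picture viewer there is one more tool, called after ">>>" as name(argument=value, ...) on one line, values as JSON. arm_command: Moves the arm, as the interface text tells. Its arguments: {"type":"object","properties":{"series":{"type":"array","items":{"type":"array","items":{"type":"array","items":{"type":"number"}}}}},"required":["series"]}

```bash
mkdir -p pics; python3 - <<'E'
from cell import *
import cv2,numpy as np
s=state();print(s)
for n in ["scene","top","wrist"]:
    f=grab_frame(n);cv2.imwrite(f"pics/{n}0.png",f["img"]);print(n,f["vertical_fov"],f["cx"],f["cy"],np.round(f["xyz"],3),np.round(f["rotation"],3).tolist())
E
```

```text
{'time': 0.0, 'joints': array([-1.33098207e+00,  1.50999393e-01,  1.43802751e+00, -3.24177880e-05,
        1.55378125e+00, -1.34006700e-01]), 'joint_velocities': array([ 9.33387564e-05,  1.03929929e-03, -1.49650146e-03, -1.62178439e-03,
       -1.28325955e-03, -1.47309749e-04]), 'joint_torque': array([ 2.84343187e-03, -7.13032651e+01, -5.70865631e+01, -5.53654530e-06,
        8.63842957e-03,  2.03544045e-05]), 'eef_pos': array([ 0.20994163, -0.53526942,  0.40406945]), 'ee_rot': array([[ 3.65175507e-01, -9.30938637e-01, -3.20194709e-04],
       [-9.30937907e-01, -3.65175624e-01,  1.17302008e-03],
       [-1.20893701e-03, -1.30276809e-04, -9.99999261e-01]]), 'contact_force': array([0.07739552, 0.71953989, 0.50115205]), 'ft_torque': array([ 0.01512905,  0.04156658, -0.01806932]), 'opening': 0.9998380692361035}
scene 51.5839179187569 257.6811098747518 191.5301470374488 [ 1.147 -0.667  0.677] [[0.729, 0.382, -0.568], [0.685, -0.413, 0.6], [-0.005, -0.827, -0.563]]
top 42.172338842852945 254.45734361007558 185.2470232833496 [ 0.451 -0.026  1.809] [[-0.003, -0.999, 0.048], [-1.0, 0.003, -0.003], [0.003, -0.048, -0.999]]
wrist 67.86904844475475 248.11804644000782 191.2876426392978 [ 0.28  -0.508  0.374] [[0.365, -0.889, -0.276], [-0.931, -0.349, -0.107], [-0.001, 0.296, -0.955]]
```

View pics/scene0.png

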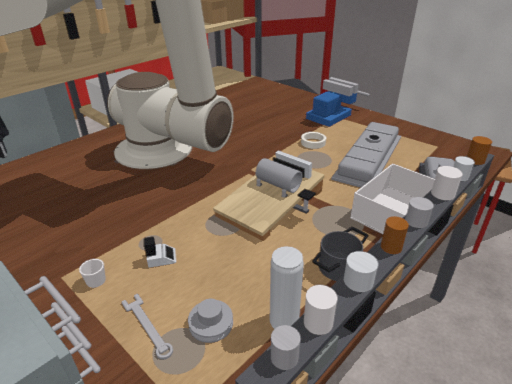

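View pics/top0.png

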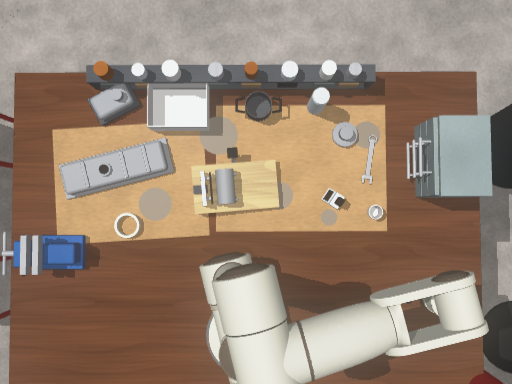

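View pics/wrist0.png

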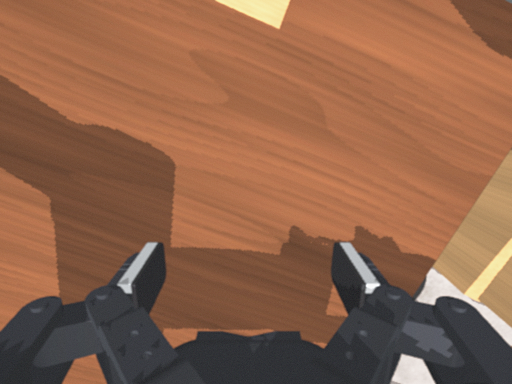

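```bash
python3 - <<'E'
import cv2,numpy as np
t=cv2.imread("pics/top0.png");s=cv2.imread("pics/scene0.png")
a=cv2.resize(t[140:225,185:300],None,fx=6,fy=6,interpolation=cv2.INTER_CUBIC);cv2.imwrite("pics/a.png",a)
b=cv2.resize(t[170:230,305:395],None,fx=8,fy=8,interpolation=cv2.INTER_CUBIC);cv2.imwrite("pics/b.png",b)
c=cv2.resize(s[135:285,125:335],None,fx=3.8,fy=3.8,interpolation=cv2.INTER_CUBIC);cv2.imwrite("pics/c.png",c)
E
```

```text
(no output)
```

View pics/a.png

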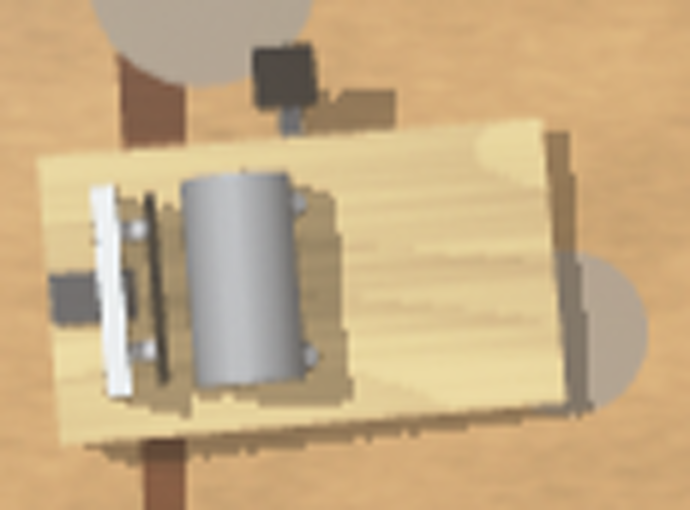

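View pics/b.png

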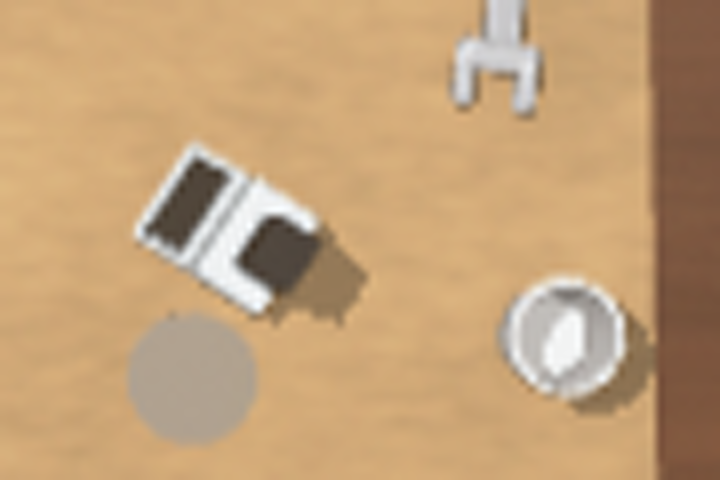

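View pics/c.png

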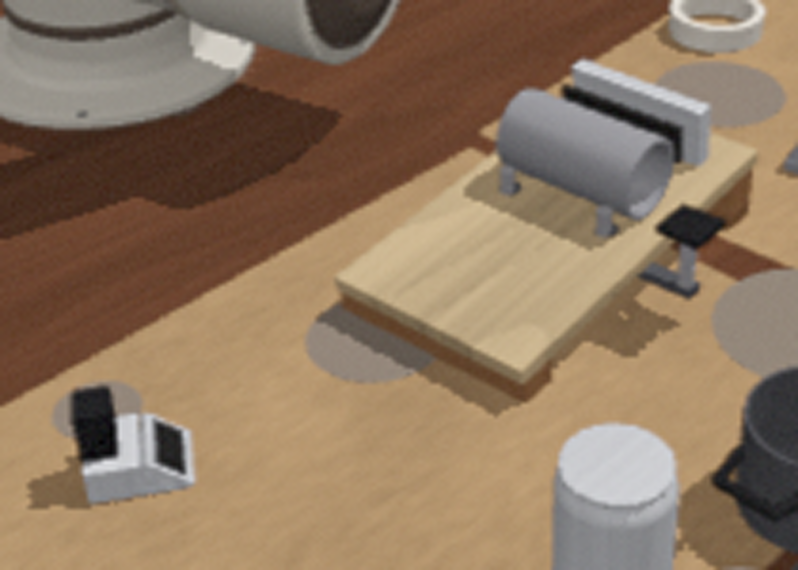

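```bash
cat > h.py <<'E'
from cell import *
import cv2,numpy as np
def ray(f,u,v):
    fl=f["img"].shape[0]/2/np.tan(np.radians(f["vertical_fov"])/2)
    d=np.array(f["rotation"])@np.array([(u-f["cx"])/fl,(v-f["cy"])/fl,1]);return np.array(f["xyz"]),d
def onz(f,u,v,z):
    o,d=ray(f,u,v);return o+d*(z-o[2])/d[2]
def two(f1,p1,f2,p2):
    o1,d1=ray(f1,*p1);o2,d2=ray(f2,*p2);A=np.stack([d1,-d2],1);t=np.linalg.lstsq(A,o2-o1,rcond=None)[0]
    a=o1+d1*t[0];b=o2+d2*t[1];return (a+b)/2,np.linalg.norm(a-b)
def proj(f,P):
    fl=f["img"].shape[0]/2/np.tan(np.radians(f["vertical_fov"])/2)
    q=np.array(f["rotation"]).T@(np.array(P)-np.array(f["xyz"]));return np.array([f["cx"]+fl*q[0]/q[2],f["cy"]+fl*q[1]/q[2]])
E
python3 - <<'E'
from h import *
np.set_printoptions(precision=4,suppress=True)
f=grab_frame("top");g=grab_frame("scene")
A=lambda u,v:(185+(u+.5)/6-.5,140+(v+.5)/6-.5)
B=lambda u,v:(305+(u+.5)/8-.5,170+(v+.5)/8-.5)
C=lambda u,v:(125+(u+.5)/3.8-.5,135+(v+.5)/3.8-.5)
bl=[onz(f,*A(*p),z) for p,z in [((38,157),.058),((543,119),.032),((568,403),.032),((62,445),.058)]]
bl=np.array(bl);print(bl);up=(bl[0]+bl[3]-bl[1]-bl[2])/2;print("board c",bl.mean(0),"len",np.linalg.norm(up[:2]),"yaw",np.degrees(np.arctan2(up[1],up[0])), "w",np.linalg.norm((bl[0]-bl[3])[:2]))
print("pad",onz(f,*A(284,76),.085), two(f,A(284,76),g,C(690,227)))
print("sleeve",onz(f,*A(243,280),.1))
for n,p,z in [("noseL",(195,143),.004),("noseR",(135,232),.004),("heelL",(318,215),.025),("heelR",(265,315),.025),("grip",(283,253),.062)]: print(n,onz(f,*B(*p),z))
print("pins",onz(f,*A(300,203),.065),onz(f,*A(312,356),.065))
print("grip2",two(f,B(283,253),g,C(91,395)))
E
```

```text
[[ 0.6048  0.1927  0.058 ]
 [ 0.6289 -0.1053  0.032 ]
 [ 0.4595 -0.1193  0.032 ]
 [ 0.4358  0.1782  0.058 ]]
board c [0.5323 0.0366 0.045 ] len 0.29872494289449947 yaw 94.59425494543126 w 0.16962407874231064
pad [0.6491 0.047  0.085 ] (array([0.6487, 0.0465, 0.0812]), np.float64(0.0020186339135683266))
sleeve [0.5301 0.0699 0.1   ]
noseL [ 0.5291 -0.3015  0.004 ]
noseR [ 0.4888 -0.2739  0.004 ]
heelL [ 0.4957 -0.3531  0.025 ]
heelR [ 0.4511 -0.3289  0.025 ]
grip [ 0.4782 -0.3308  0.062 ]
pins [0.5767 0.0386 0.065 ] [0.4872 0.0317 0.065 ]
grip2 (array([ 0.4778, -0.3304,  0.067 ]), np.float64(0.0012075858476219643))
```

```bash
python3 - <<'E'
import cell;print([x for x in dir(cell) if not x.startswith('__')])
for k in dir(cell):
    if 'tip' in k.lower(): print(k,getattr(cell,k))
from h import *
s=state();R=s["ee_rot"];p=s["eef_pos"]
d=np.array([.478,-.3305,.32])-p
print(R.T@d*1000, s["time"])
E
```

```text
['IKError', 'grab_frame', 'job_done', 'state', 'tips_ahead']
tips_ahead 0.1734
[ -92.72909319 -324.32692196   84.50479351] 0.25
```

>>> arm_command(series=[[[0.5, -11.6, -40.5, 5, 0], [0.5, -11.6, -40.5, 5, 0], [0.5, -11.6, -40.5, 5, 0], [0.5, -11.6, -40.5, 5, 0], [0.5, -11.6, -40.5, 5, 0], [0.5, -11.6, -40.5, 5, 0], [0.5, -11.6, -40.5, 5, 0], [0.5, -11.6, -40.5, 5, 0], [0.5, 0, 0, 0, -8.5], [0.5, 0, 0, 0, -8.5], [0.5, 0, 0, 0, -8.5], [0.5, 0, 0, 0, -8.5], [0.5, 0, 0, 0, 0]]])

```text
time: 1.88
eef_pos: [0.4777, -0.3306, 0.3646]
ee_rot: [[0.823, -0.568, -0.0], [-0.568, -0.823, 0.0], [-0.0, -0.0, -1.0]]
contact_force: [0.2, -1.1, -0.1]
opening: 0.504
```

```bash
python3 - <<'E'
from h import *
s=state();f=grab_frame("wrist");cv2.imwrite("pics/w1.png",f["img"]);print(s)
for P in [(.478,-.3305,.062),(.509,-.2877,.004)]: print(proj(f,P))
E
```

```text
{'time': 1.875, 'joints': array([-7.37954774e-01,  1.79216668e-01,  1.48516126e+00,  7.07936844e-05,
        1.47753373e+00, -1.33686235e-01]), 'joint_velocities': array([-0.00059521, -0.00212517, -0.0003647 , -0.00093255, -0.00102371,
        0.09188682]), 'joint_torque': array([ 4.28376405e-02, -7.30954885e+01, -5.62496889e+01,  6.71190501e-04,
        2.31840451e-03, -2.84897089e+00]), 'eef_pos': array([ 0.47768976, -0.33056575,  0.3645818 ]), 'ee_rot': array([[ 8.22914123e-01, -5.68165742e-01, -1.88590570e-04],
       [-5.68165690e-01, -8.22914137e-01,  2.66765309e-04],
       [-3.06760756e-04, -1.12374250e-04, -9.99999947e-01]]), 'contact_force': array([ 0.2334626 , -1.12531212, -0.07504157]), 'ft_torque': array([ 0.0439823 ,  0.0049259 , -0.05359234]), 'opening': 0.5043325168365111}
[247.99492669 182.16616335]
[249.02997681 123.33649882]
```

View pics/w1.png

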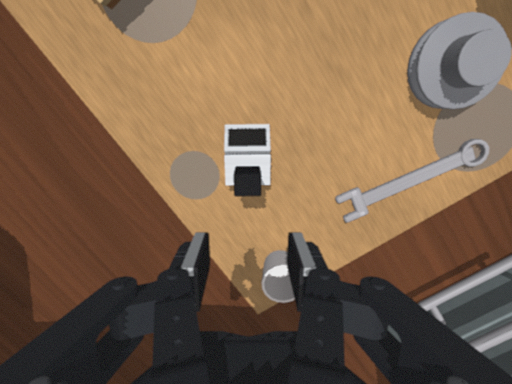

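>>> arm_command(series=[[[0.5, 0, 0, 35, 0], [0.5, 0, 0, 35, 0], [0.5, 0, 0, 35, 0], [0.5, 0, 0, 35, 0], [0.5, 0, 0, 15, 0], [0.5, 0, 0, 9, 0], [0.5, 0, 0, 0, 0]]])

```text
time: 2.8
eef_pos: [0.4778, -0.3307, 0.2011]
ee_rot: [[0.823, -0.568, 0.0], [-0.568, -0.823, -0.0], [0.0, -0.0, -1.0]]
contact_force: [-0.1, 0.1, 0.4]
opening: 0.501
```

```bash
python3 - <<'E'
from h import *
s=state();f=grab_frame("wrist");cv2.imwrite("pics/w2.png",f["img"]);
g=grab_frame("scene")["img"][170:290,80:240];cv2.imwrite("pics/s2.png",cv2.resize(g,None,fx=4,fy=4))
print(s["contact_force"],s["eef_pos"])
E
```

```text
[-0.10647534  0.08355152  0.44423485] [ 0.47782381 -0.33070465  0.20105463]
```

View pics/w2.png

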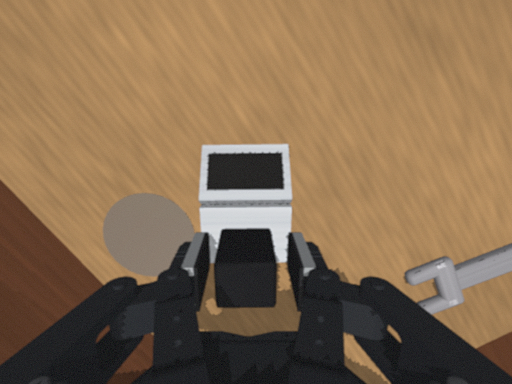

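View pics/s2.png

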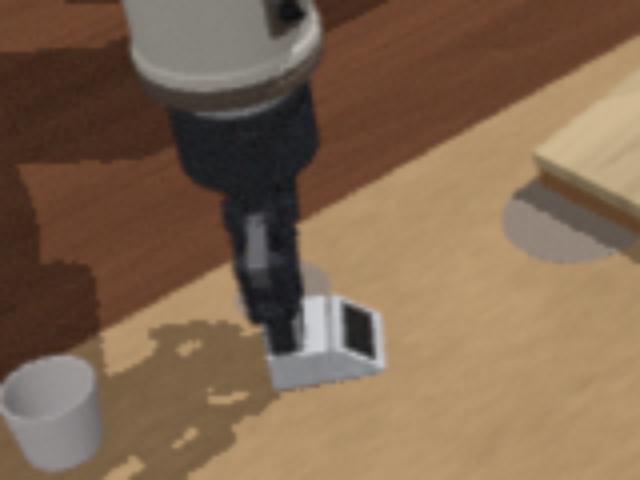

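>>> arm_command(series=[[[0.5, 0, 0, 3.5, 0], [0.4, 0, 0, 0, 0], [0.2, 0, 0, 0, 0], [0, 0, 0, 0, 0], [0, 0, 0, 0, 0], [0, 0, 0, 0, 0]]])

```text
time: 3.65
eef_pos: [0.4777, -0.3306, 0.1982]
ee_rot: [[0.823, -0.568, 0.001], [-0.568, -0.823, -0.001], [0.001, 0.0, -1.0]]
contact_force: [-4.1, 3.5, 12.4]
opening: 0.322
```

```bash
python3 - <<'E'
from h import *
s=state();f=grab_frame("wrist");cv2.imwrite("pics/w3.png",f["img"]);
print(s["contact_force"],s["eef_pos"],s["opening"])
E
```

```text
[-4.12126064  3.46364864 12.42759524] [ 0.47771962 -0.3306413   0.1982312 ] 0.32225109013277203
```

View pics/w3.png

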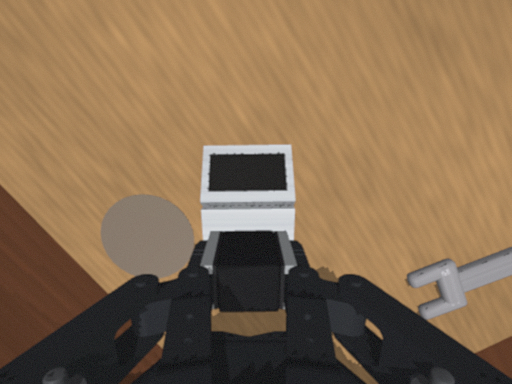

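>>> arm_command(series=[[[0, 0, 0, -10, 0], [0, 0, 0, -30, 0], [0, 0, 0, -30, 0], [0, 0, 0, -30, 0], [0, 0, 0, 0, -9.8], [0, 0, 0, 0, -9.8], [0, 0, 0, 0, -9.8], [0, 0, 0, 0, -9.8], [0, 8.4, -29.7, 0, 0], [0, 8.4, -29.7, 0, 0], [0, 8.4, -29.7, 0, 0], [0, 8.4, -29.7, 0, 0], [0, 8.4, -29.7, 0, 0], [0, 8.4, -29.7, 0, 0], [0, 8.4, -29.7, 0, 0], [0, 8.4, -29.7, 0, 0], [0, 8.4, -29.7, 0, 0], [0, 8.4, -29.7, 0, 0], [0, 0, 0, 0, 0], [0, 0, 0, 0, 0]]])

```text
time: 6.2
eef_pos: [0.5374, -0.0279, 0.2974]
ee_rot: [[0.997, 0.081, -0.0], [0.081, -0.997, -0.0], [-0.0, 0.0, -1.0]]
contact_force: [-0.3, -0.5, -2.1]
opening: 0.317
```

```bash
python3 - <<'E'
from h import *
s=state();f=grab_frame("wrist");cv2.imwrite("pics/w4.png",f["img"]);
print(s["contact_force"],s["eef_pos"],s["opening"],s["ft_torque"])
E
```

```text
[-0.27035765 -0.47972729 -2.07177803] [ 0.53742583 -0.02793056  0.29741963] 0.31731785085320036 [-0.02350605 -0.01932817 -0.04050403]
```

View pics/w4.png

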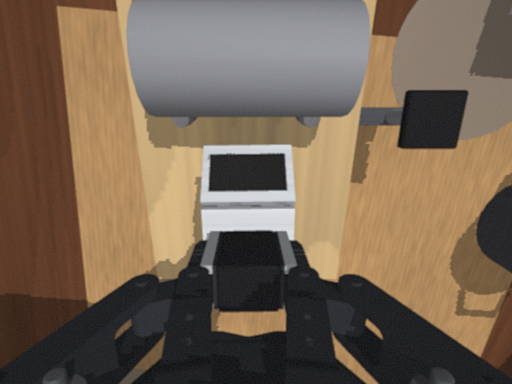

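>>> arm_command(series=[[[0, 0, 0, 25, 0], [0, 0, 0, 20, 0], [0, 0, 0, 5, 0], [0, 0, 0, 2, 0], [0, 0, 0, 0, 0]]])

```text
time: 6.88
eef_pos: [0.5377, -0.028, 0.2459]
ee_rot: [[0.997, 0.08, 0.001], [0.08, -0.997, -0.0], [0.001, 0.0, -1.0]]
contact_force: [-0.2, -0.3, -2.7]
opening: 0.322
```

>>> arm_command(series=[[[0, 0, 0, 2, 0], [0, 0, 0, 0, 0]]])

```text
time: 7.12
eef_pos: [0.5375, -0.0278, 0.2434]
ee_rot: [[0.997, 0.081, 0.0], [0.081, -0.997, 0.0], [0.0, -0.0, -1.0]]
contact_force: [-0.2, 0.6, -2.7]
opening: 0.316
```

>>> arm_command(series=[[[0, 0, 0, 2, 0], [0, 0, 0, 0, 0]]])

```text
time: 7.38
eef_pos: [0.5376, -0.0278, 0.2415]
ee_rot: [[0.997, 0.081, 0.0], [0.081, -0.997, -0.0], [0.0, 0.0, -1.0]]
contact_force: [-1.0, -0.1, 2.8]
opening: 0.324
```

>>> arm_command(series=[[[0.4, 0, 0, 0, 0], [0.5, 0, 0, 0, 0], [0.5, 0, 0, 0, 0], [0.5, 0, 0, 0, 0]]])

```text
time: 7.88
eef_pos: [0.5375, -0.0277, 0.2412]
ee_rot: [[0.997, 0.081, -0.0], [0.081, -0.997, 0.0], [-0.0, -0.0, -1.0]]
contact_force: [-0.1, -0.8, 0.1]
opening: 0.497
```

```bash
python3 - <<'E'
from h import *
s=state();f=grab_frame("wrist");cv2.imwrite("pics/w5.png",f["img"]);
g=grab_frame("scene")["img"][120:250,180:340];cv2.imwrite("pics/s5.png",cv2.resize(g,None,fx=4,fy=4))
print(s["contact_force"],s["eef_pos"],s["opening"],s["ft_torque"])
E
```

```text
[-0.14567228 -0.78095599  0.05711725] [ 0.53750922 -0.02774625  0.24120655] 0.496858344727542 [ 0.02134143 -0.01356161 -0.01663453]
```

View pics/w5.png

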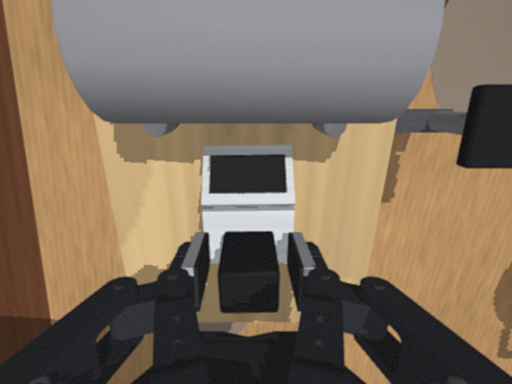

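View pics/s5.png

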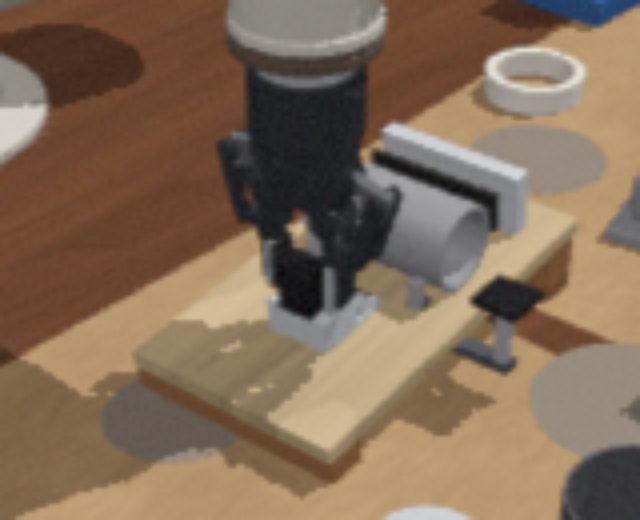

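>>> arm_command(series=[[[0.5, 0, 2, 1.5, 0], [0.4, 0, 0, 0, 0], [0.2, 0, 0, 0, 0], [0, 0, 0, 0, 0], [0, 0, 0, 0, 0], [0, 0, 0, 0, 0]]])

```text
time: 8.72
eef_pos: [0.5377, -0.0298, 0.2398]
ee_rot: [[0.997, 0.08, 0.0], [0.08, -0.997, -0.0], [0.0, 0.0, -1.0]]
contact_force: [-0.0, -1.8, 1.5]
opening: 0.319
```

```bash
python3 - <<'E'
from h import *
s=state()
print(s["contact_force"],s["eef_pos"],s["opening"],s["ft_torque"])
E
```

```text
[-0.04544123 -1.79716213  1.46576477] [ 0.53768213 -0.02981296  0.23977498] 0.3187691307886351 [-0.34751946  0.0297514   0.02255589]
```

>>> arm_command(series=[[[0, 0, -5, -0.44, 0], [0, 0, -5, -0.44, 0], [0, 0, -5, -0.44, 0], [0, 0, -5, -0.44, 0], [0, 0, 0, 0, 0]]])

```text
time: 9.35
eef_pos: [0.536, -0.0092, 0.2416]
ee_rot: [[0.997, 0.081, 0.0], [0.081, -0.997, 0.001], [0.0, -0.001, -1.0]]
contact_force: [-0.7, 4.4, 5.6]
opening: 0.322
```

```bash
cat > w.py <<'E'
from h import *
import sys
np.set_printoptions(precision=3,suppress=True)
s=state();u=np.array([-.080,.997,0])
print(s["time"],"F",s["contact_force"],"push",-s["contact_force"]@u,s["eef_pos"],s["ft_torque"])
if len(sys.argv)>1:
    f=grab_frame("wrist");cv2.imwrite(f"pics/{sys.argv[1]}.png",f["img"])
    g=grab_frame("scene")["img"][120:250,180:340];cv2.imwrite(f"pics/{sys.argv[1]}s.png",cv2.resize(g,None,fx=4,fy=4))
E
python3 w.py w6
```

```text
9.35 F [-0.668  4.362  5.627] push -4.4026061749889305 [ 0.536 -0.009  0.242] [ 0.676  0.19  -0.038]
```

View pics/w6.png

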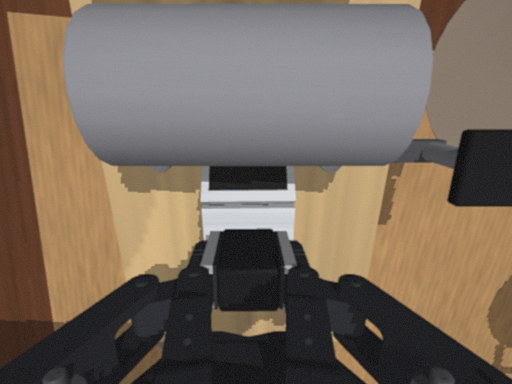

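>>> arm_command(series=[[[0, 0, 0, -0.2, 0], [0, 0, 0, 0, 0], [0, 0, 0, 0, 0]]])

```text
time: 9.82
eef_pos: [0.536, -0.0098, 0.2415]
ee_rot: [[0.997, 0.08, -0.0], [0.08, -0.997, 0.0], [-0.0, -0.0, -1.0]]
contact_force: [-0.9, 2.7, 0.5]
opening: 0.319
```

>>> arm_command(series=[[[0, 0, -2, -0.18, 0], [0, 0, 0, 0, 0], [0, 0, 0, 0, 0]]])

```text
time: 10.2
eef_pos: [0.5358, -0.0078, 0.2417]
ee_rot: [[0.997, 0.08, -0.0], [0.08, -0.997, 0.0], [-0.0, -0.0, -1.0]]
contact_force: [0.2, -0.1, -0.9]
opening: 0.317
```

>>> arm_command(series=[[[0, 0, -2, -0.18, 0], [0, 0, 0, 0, 0], [0, 0, 0, 0, 0]]])

```text
time: 10.58
eef_pos: [0.5357, -0.0058, 0.242]
ee_rot: [[0.997, 0.081, -0.0], [0.081, -0.997, 0.0], [-0.0, -0.0, -1.0]]
contact_force: [-0.1, -0.4, -1.5]
opening: 0.32
```

>>> arm_command(series=[[[0, 0, -2, -0.18, 0], [0, 0, 0, 0, 0], [0, 0, 0, 0, 0]]])

```text
time: 10.95
eef_pos: [0.5356, -0.0038, 0.2422]
ee_rot: [[0.997, 0.081, 0.0], [0.081, -0.997, 0.0], [0.0, -0.0, -1.0]]
contact_force: [0.1, -0.5, -1.6]
opening: 0.319
```

```bash
python3 w.py w7
```

```text
10.95 F [ 0.111 -0.477 -1.648] push 0.48430389380230016 [ 0.536 -0.004  0.242] [ 0.062 -0.026  0.003]
```

View pics/w7.png

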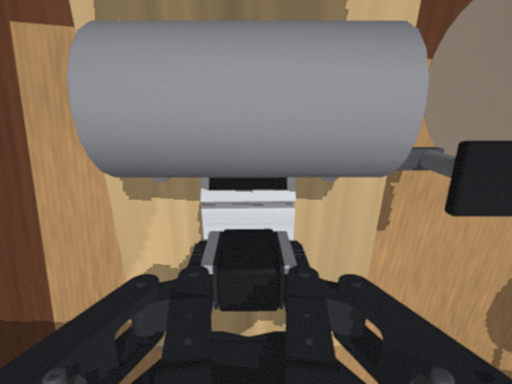

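>>> arm_command(series=[[[0, 0, -2, -0.05, 0], [0, 0, 0, 0, 0], [0, 0, 0, 0, 0]]])

```text
time: 11.42
eef_pos: [0.5354, -0.0018, 0.2423]
ee_rot: [[0.997, 0.081, 0.0], [0.081, -0.997, 0.0], [0.0, -0.0, -1.0]]
contact_force: [-0.6, -0.3, -1.6]
opening: 0.317
```

>>> arm_command(series=[[[0, 0, -2, -0.1, 0], [0, 0, 0, 0, 0], [0, 0, 0, 0, 0]]])

```text
time: 11.8
eef_pos: [0.5353, 0.0002, 0.2424]
ee_rot: [[0.997, 0.081, 0.0], [0.081, -0.997, 0.0], [0.0, -0.0, -1.0]]
contact_force: [-0.3, 1.1, -0.2]
opening: 0.319
```

>>> arm_command(series=[[[0, 0, -2, -0.15, 0], [0, 0, 0, 0, 0], [0, 0, 0, 0, 0]]])

```text
time: 12.18
eef_pos: [0.5351, 0.0022, 0.2426]
ee_rot: [[0.997, 0.081, 0.0], [0.081, -0.997, 0.0], [0.0, -0.0, -1.0]]
contact_force: [1.4, 0.3, 1.3]
opening: 0.32
```

>>> arm_command(series=[[[0, 0, -2, -0.18, 0], [0, 0, 0, 0, 0], [0, 0, 0, 0, 0]]])

```text
time: 12.55
eef_pos: [0.5349, 0.0041, 0.2427]
ee_rot: [[0.997, 0.08, 0.0], [0.08, -0.997, -0.0], [0.0, 0.0, -1.0]]
contact_force: [0.6, -3.3, 1.7]
opening: 0.316
```

```bash
python3 w.py w8
```

```text
12.55 F [ 0.612 -3.314  1.721] push 3.3525989122743547 [0.535 0.004 0.243] [-0.471  0.038 -0.019]
```

View pics/w8.png

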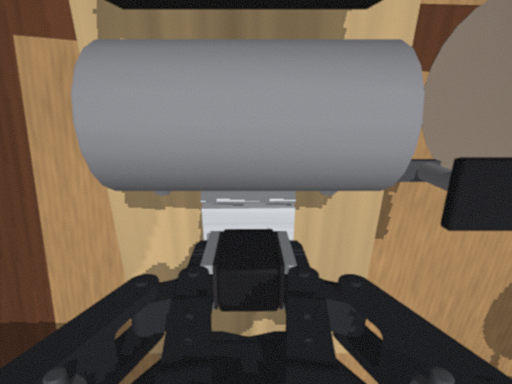

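>>> arm_command(series=[[[0, 0, -1.5, -0.13, 0], [0, 0, 0, 0, 0], [0, 0, 0, 0, 0]]])

```text
time: 13.02
eef_pos: [0.5348, 0.0055, 0.2429]
ee_rot: [[0.997, 0.081, 0.0], [0.081, -0.997, -0.0], [0.0, 0.0, -1.0]]
contact_force: [-0.1, -5.3, 2.6]
opening: 0.322
```

>>> arm_command(series=[[[0, 0, -1.5, -0.13, 0], [0, 0, 0, 0, 0], [0, 0, 0, 0, 0]]])

```text
time: 13.4
eef_pos: [0.5347, 0.0071, 0.243]
ee_rot: [[0.997, 0.08, 0.0], [0.08, -0.997, 0.0], [0.0, -0.0, -1.0]]
contact_force: [0.6, -4.6, 4.0]
opening: 0.322
```

>>> arm_command(series=[[[0, 0, -1.5, -0.13, 0], [0, 0, 0, 0, 0], [0, 0, 0, 0, 0]]])

```text
time: 13.78
eef_pos: [0.5346, 0.0086, 0.2431]
ee_rot: [[0.997, 0.08, 0.0], [0.08, -0.997, 0.0], [0.0, -0.0, -1.0]]
contact_force: [1.3, -4.7, 4.0]
opening: 0.322
```

```bash
python3 w.py w9
```

```text
13.775 F [ 1.304 -4.699  4.047] push 4.788808606914158 [0.535 0.009 0.243] [-0.768  0.029  0.028]
```

View pics/w9.png

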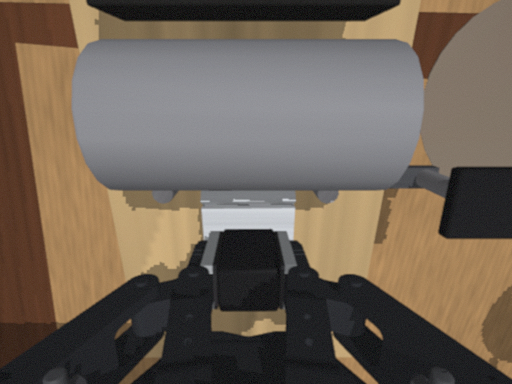

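View pics/w9s.png

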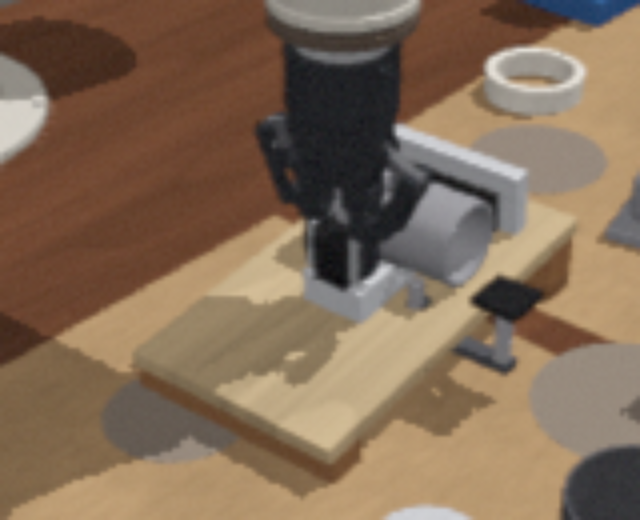

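>>> arm_command(series=[[[0, 0, -1.5, -0.28, 0], [0, 0, 0, 0, 0], [0, 0, 0, 0, 0]]])

```text
time: 14.25
eef_pos: [0.5344, 0.0102, 0.2433]
ee_rot: [[0.997, 0.081, -0.0], [0.081, -0.997, 0.0], [-0.0, -0.0, -1.0]]
contact_force: [0.5, -2.6, 1.9]
opening: 0.318
```

>>> arm_command(series=[[[0, 0, -1.5, -0.16, 0], [0, 0, 0, 0, 0], [0, 0, 0, 0, 0]]])

```text
time: 14.62
eef_pos: [0.5343, 0.0116, 0.2434]
ee_rot: [[0.997, 0.081, -0.0], [0.081, -0.997, 0.0], [-0.0, -0.0, -1.0]]
contact_force: [0.6, -2.5, 1.2]
opening: 0.319
```

>>> arm_command(series=[[[0, 0, -1.5, -0.15, 0], [0, 0, 0, 0, 0], [0, 0, 0, 0, 0]]])

```text
time: 15.0
eef_pos: [0.5341, 0.0132, 0.2436]
ee_rot: [[0.997, 0.081, -0.0], [0.081, -0.997, 0.0], [-0.0, -0.0, -1.0]]
contact_force: [-0.5, -2.4, -0.2]
opening: 0.319
```

```bash
python3 w.py w10
```

```text
15.0 F [-0.544 -2.446 -0.158] push 2.3950297047429716 [0.534 0.013 0.244] [-0.335  0.107  0.042]
```

View pics/w10.png

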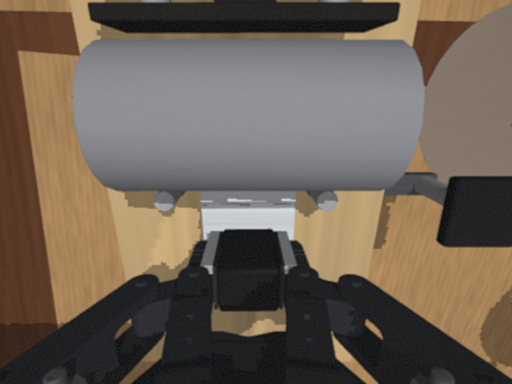

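>>> arm_command(series=[[[0, 0, -1.5, -0.12, 0], [0, 0, 0, 0, 0], [0, 0, 0, 0, 0]]])

```text
time: 15.48
eef_pos: [0.5341, 0.0147, 0.2437]
ee_rot: [[0.997, 0.08, -0.0], [0.08, -0.997, 0.0], [-0.0, -0.0, -1.0]]
contact_force: [0.1, -1.3, -2.3]
opening: 0.319
```

>>> arm_command(series=[[[0, 0, -1.5, -0.13, 0], [0, 0, 0, 0, 0], [0, 0, 0, 0, 0]]])

```text
time: 15.85
eef_pos: [0.5339, 0.0162, 0.2438]
ee_rot: [[0.997, 0.081, -0.0], [0.081, -0.997, 0.0], [-0.0, -0.0, -1.0]]
contact_force: [-0.2, -0.9, -1.9]
opening: 0.32
```

```bash
python3 w.py w11
```

```text
15.85 F [-0.219 -0.862 -1.885] push 0.8417657231336741 [0.534 0.016 0.244] [-0.088  0.008 -0.004]
```

View pics/w11.png

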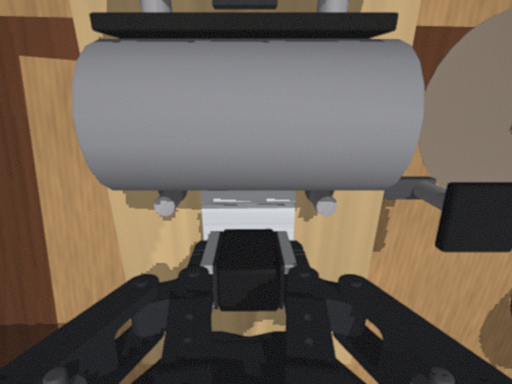

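>>> arm_command(series=[[[0, 0, -1.5, 0.1, 0], [0, 0, 0, 0, 0], [0, 0, 0, 0, 0]]])

```text
time: 16.32
eef_pos: [0.5339, 0.0175, 0.244]
ee_rot: [[0.997, 0.081, 0.0], [0.081, -0.997, -0.0], [0.0, 0.0, -1.0]]
contact_force: [0.4, -3.8, 1.0]
opening: 0.322
```

>>> arm_command(series=[[[0, 0, -1.5, -0.05, 0], [0, 0, 0, 0, 0], [0, 0, 0, 0, 0]]])

```text
time: 16.7
eef_pos: [0.5339, 0.0184, 0.2442]
ee_rot: [[0.997, 0.08, 0.001], [0.08, -0.997, -0.002], [0.0, 0.002, -1.0]]
contact_force: [0.0, -12.3, 3.0]
opening: 0.317
```

>>> arm_command(series=[[[0, 0, -1, -0.08, 0], [0, 0, 0, 0, 0], [0, 0, 0, 0, 0]]])

```text
time: 17.08
eef_pos: [0.5339, 0.0192, 0.2444]
ee_rot: [[0.997, 0.08, 0.001], [0.08, -0.997, -0.002], [0.001, 0.002, -1.0]]
contact_force: [1.7, -14.9, 3.2]
opening: 0.323
```

```bash
python3 w.py w12
```

```text
17.075 F [  1.697 -14.944   3.212] push 15.03541921252705 [0.534 0.019 0.244] [-2.689  0.041 -0.091]
```

View pics/w12.png

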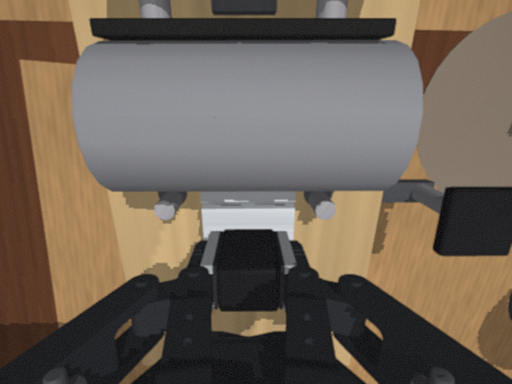

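View pics/w12s.png

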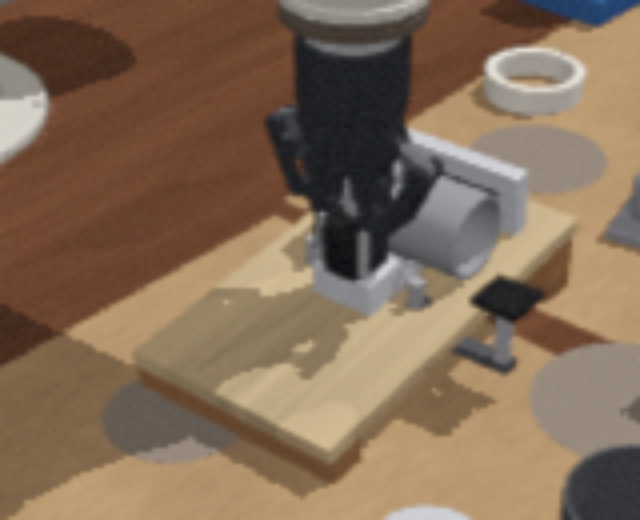

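>>> arm_command(series=[[[0, 0, -0.4, -0.03, 0], [0, 0, 0, 0, 0], [0, 0, 0, 0, 0], [0, 0, 0, 0, 0], [0, 0, 0, 0, 0]]])

```text
time: 17.8
eef_pos: [0.5338, 0.0194, 0.2444]
ee_rot: [[0.997, 0.08, 0.001], [0.08, -0.997, -0.002], [0.001, 0.003, -1.0]]
contact_force: [1.0, -16.2, 3.3]
opening: 0.322
```

```bash
python3 w.py
```

```text
17.8 F [  1.001 -16.164   3.345] push 16.19561313943964 [0.534 0.019 0.244] [-3.025  0.142 -0.036]
```

>>> arm_command(series=[[[0.4, 0, 0, 0, 0], [0.5, 0, 0, 0, 0], [0.55, 0, 0, 0, 0], [0.55, 0, 0, 0, 0]]])

```text
time: 18.3
eef_pos: [0.5336, 0.0206, 0.2439]
ee_rot: [[0.997, 0.081, -0.0], [0.081, -0.997, 0.0], [-0.0, -0.0, -1.0]]
contact_force: [0.6, 0.2, -0.5]
opening: 0.551
```

```bash
python3 w.py w13
```

```text
18.3 F [ 0.598  0.234 -0.47 ] push -0.1850684093162398 [0.534 0.021 0.244] [ 0.037  0.019 -0.003]
```

View pics/w13.png

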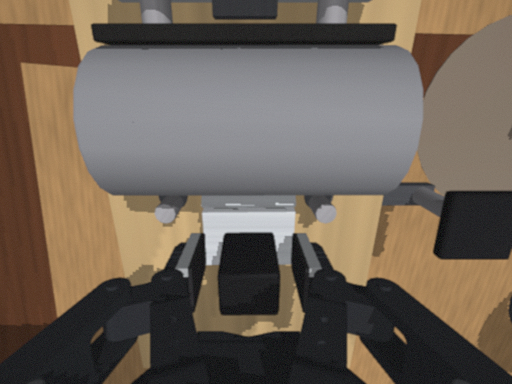

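>>> arm_command(series=[[[0.55, 0, 0, -5, 0], [0.55, 0, 0, -15, 0], [0.55, 0, 0, -32, 0], [0.55, 0, 0, -32, 0], [0.3, 0, 0, -32, 0], [0, 20, -2, 0, 0], [0, 20, -2, 0, 0], [0, 20, -2, 0, 0], [0, 20, -2, 0, 0], [0, 20, -2, 0, 0], [0, 20, -2, 0, 0], [0, 0, 0, 0, 0], [0, 0, 0, 0, 0]]])

```text
time: 20.02
eef_pos: [0.6518, 0.042, 0.3605]
ee_rot: [[0.997, 0.081, 0.0], [0.081, -0.997, 0.0], [0.0, -0.0, -1.0]]
contact_force: [-0.4, -1.0, -0.9]
opening: 0.003
```

```bash
python3 w.py w14; python3 - <<'E'
from h import *
f=grab_frame("top");t=f["img"];cv2.imwrite("pics/t14.png",cv2.resize(t[140:225,185:300],None,fx=6,fy=6,interpolation=cv2.INTER_CUBIC))
w=grab_frame("wrist");print(proj(w,[.649,.0468,.085]),proj(w,[.6522,.0422,.085]))
E
```

```text
20.025 F [-0.435 -0.962 -0.89 ] push 0.92416802765094 [0.652 0.042 0.361] [-0.082  0.01   0.01 ]
[245.378972   184.88761876] [248.53140818 190.0681218 ]
```

View pics/w14.png

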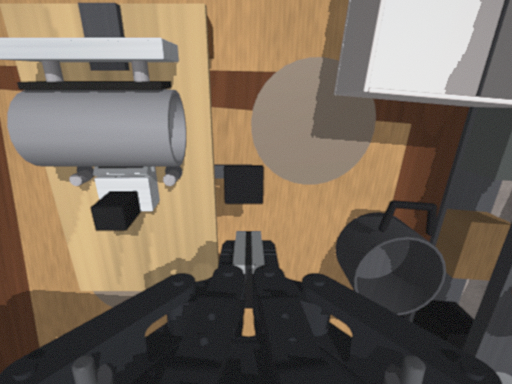

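View pics/w14s.png

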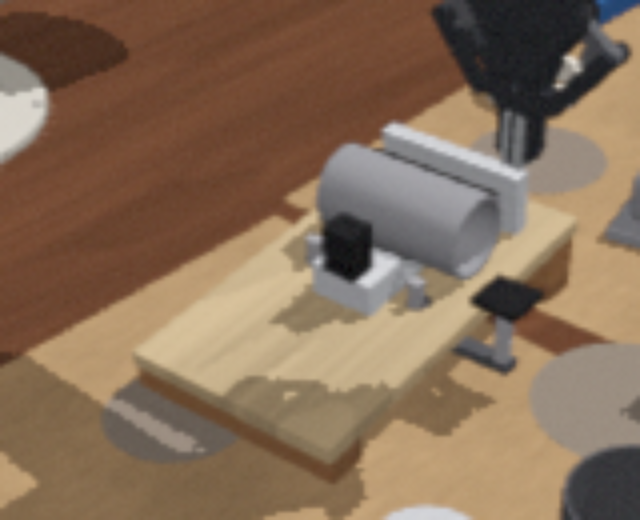

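View pics/t14.png

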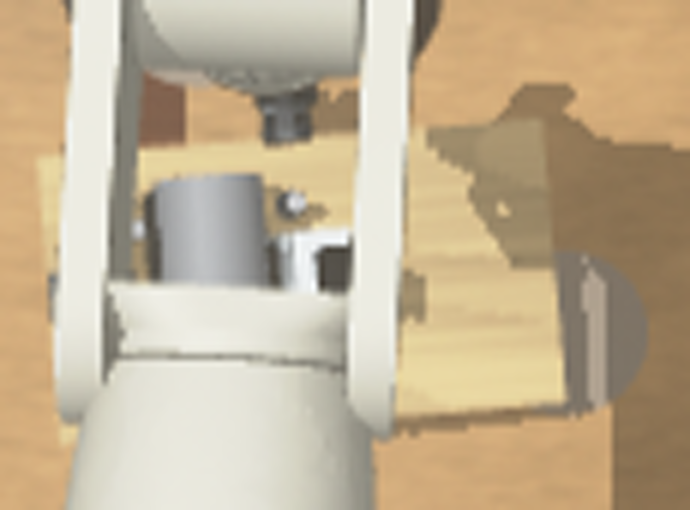

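>>> arm_command(series=[[[0, 0, 0, 30, 0], [0, 0, 0, 30, 0], [0, 0, 0, 25, 0], [0, 0, 0, 10, 0], [0, 0, 0, 3, 0], [0, 0, 0, 3, 0], [0, 0, 0, 3, 0], [0, 0, 0, 0, 0]]])

```text
time: 21.22
eef_pos: [0.6524, 0.0421, 0.2566]
ee_rot: [[0.997, 0.081, 0.001], [0.081, -0.997, 0.0], [0.001, 0.0, -1.0]]
contact_force: [1.8, 0.8, 2.9]
opening: -0.001
```

```bash
python3 w.py w15
```

```text
21.225 F [1.771 0.757 2.884] push -0.6131413140101274 [0.652 0.042 0.257] [ 0.056 -0.268 -0.023]
```

View pics/w15.png

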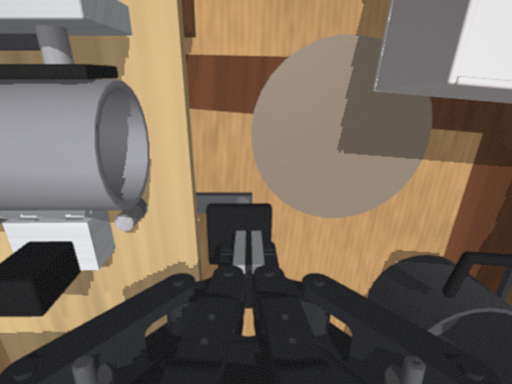

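View pics/w15s.png

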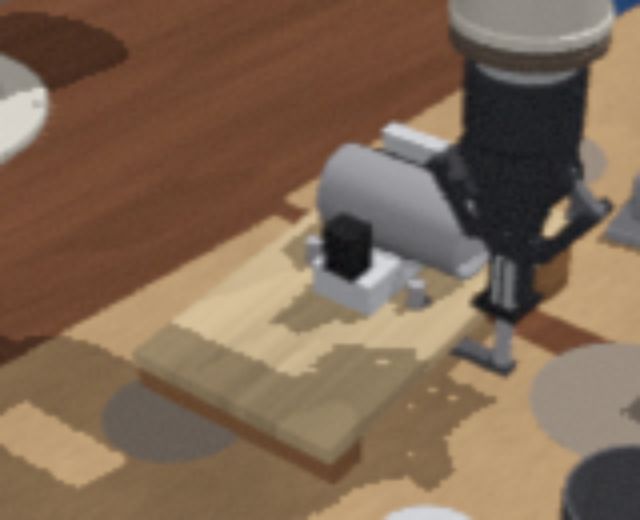

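>>> arm_command(series=[[[0, 0, 0, 3, 0], [0, 0, 0, 3, 0], [0, 0, 0, 3, 0], [0, 0, 0, 3, 0], [0, 0, 0, 3, 0], [0, 0, 0, 3, 0], [0, 0, 0, 2, 0], [0, 0, 0, 0, 0]]])

```text
time: 22.32
eef_pos: [0.6524, 0.0421, 0.2364]
ee_rot: [[0.997, 0.081, 0.001], [0.081, -0.997, 0.0], [0.001, 0.0, -1.0]]
contact_force: [1.8, -0.1, 4.2]
opening: 0.002
```

```bash
python3 w.py w16
```

```text
22.325 F [ 1.802 -0.071  4.2  ] push 0.21518635939966108 [0.652 0.042 0.236] [-0.011 -0.331 -0.001]
```

View pics/w16.png

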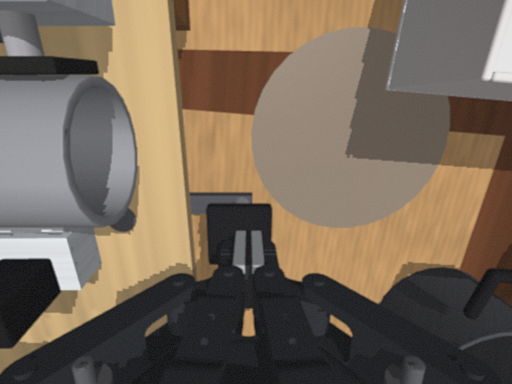

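Nearly down: pin top level with the board. Press on until the end stop is felt.

>>> arm_command(series=[[[0, 0, 0, 1, 0], [0, 0, 0, 0, 0]]])

```text
time: 22.68
eef_pos: [0.6524, 0.0421, 0.2363]
ee_rot: [[0.997, 0.081, 0.002], [0.081, -0.997, 0.0], [0.002, 0.0, -1.0]]
contact_force: [-2.5, -1.7, 14.7]
opening: 0.001
```

>>> arm_command(series=[[[0, 0, 0, 1, 0], [0, 0, 0, 0, 0]]])

```text
time: 22.92
eef_pos: [0.6524, 0.0421, 0.2362]
ee_rot: [[0.997, 0.081, 0.002], [0.081, -0.997, -0.0], [0.002, 0.0, -1.0]]
contact_force: [-6.4, -0.7, 24.8]
opening: 0.004
```

```bash
python3 w.py
```

```text
22.925 F [-6.377 -0.699 24.766] push 0.18715271546474527 [0.652 0.042 0.236] [0.045 1.127 0.043]
```

End stop felt (24 N, no further travel). Lift away and check.

>>> arm_command(series=[[[0, 0, 0, -3, 0], [0, 0, 0, -15, 0], [0, 0, 0, -35, 0], [0, 0, 0, -40, 0], [0, 0, 0, -40, 0], [0, 0, 0, 0, 0], [0, 0, 0, 0, 0]]])

```text
time: 23.8
eef_pos: [0.6521, 0.0421, 0.3667]
ee_rot: [[0.997, 0.08, -0.001], [0.08, -0.997, 0.0], [-0.001, -0.0, -1.0]]
contact_force: [-0.2, 0.7, -0.5]
opening: -0.004
```

```bash
python3 w.py w17
```

```text
23.8 F [-0.15   0.679 -0.544] push -0.6888954068984051 [0.652 0.042 0.367] [ 0.042  0.03  -0.026]
```

View pics/w17.png

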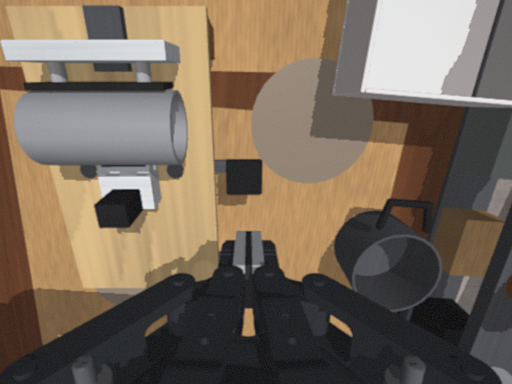

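View pics/w17s.png

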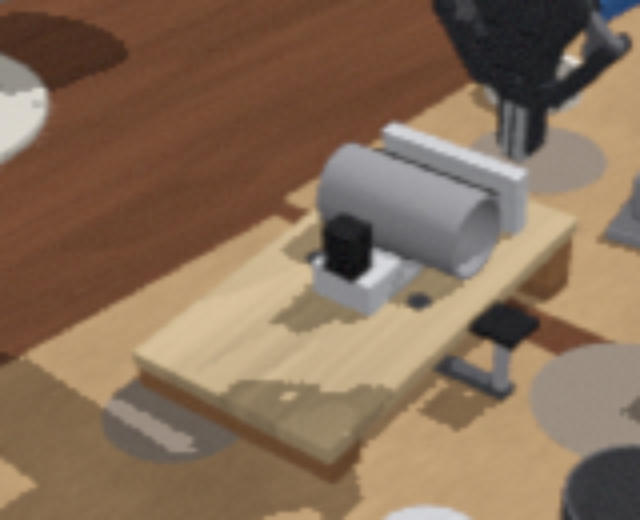

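The pins are flush with the board. The sleeve is still against the sprung pad with the chock under it, and the robot is clear of everything.

```bash
python3 -c "
from cell import *
print(job_done())"
```

```text
the job is handed in; nothing more can be done
None
```

The job was handed in at about 24 s of the 61 s allowed. No verdict is reported.

**What I did:**
- I gripped the chock low on its block, set it on the board between the pins with its nose uphill, and let it settle to the slope. Then I regripped it and slid it uphill.
- The sleeve rolled off the pins, and I felt the sprung pad by the rise in force. I stopped at a wrist push of 16.2 N, held for about half a second.
- I let go of the chock, then pressed the pins down until the pad stopped moving at about 25 N, and lifted clear.

**Last checks:**
- **Pins:** they look flush in the wrist and scene pictures, and the pad bottomed out close to its nominal 22 mm of travel.
- **Sleeve and chock:** the sleeve still lies across the board against the pad, and neither it nor the chock visibly moved when the pins went down. The chock is close to the board's midline.
- **Robot:** the wrist force read about zero after release and again after the final lift. I saw no contact with the wet primer.
- **Bystanders:** I did not measure them again at the end. Every move passed well clear of them.

Grip force is fixed at 60 N here, not the 100 N advised, but I saw no nose-up pivot. The contact force between chock and sleeve cannot be measured directly. I judged it only from the wrist push and the pictures. No check failed or disagreed.

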